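Offer the turn dish to the next player, marble riding in its middle

TASK

On games night the two-lugged wooden dish with the loose glass marble goes to whoever plays next: take the dish by one lug, lift it straight up clear of the shelf, and only then turn it about a quarter turn so that its free lug points square at the shelf's front edge (the long edge opposite the robot), ready to be taken from that side. Keep the dish level and the marble in the middle of it all the way, and leave everything else on the shelf where it is. Do not put the dish down: finish while still holding it steady by that lug, level, about 10 cm above the shelf.

Things in the scene. Friction and masses are not known exactly. Their poses are not given: they have to be found in the camera images.
- dish: Round dish of dark turned wood, 121 mm across, 38 mm high, about 150 g, with a lug (flat side handle) on either side of its rim, 186 mm over both. Origin: centre of its underside; x axis along the lugs, towards lug a; z up. It starts on the shelf, lugs roughly parallel to the front edge. Inside, the floor is flat to 9 mm radius (at 10 mm height), then rises 6 degrees to 30 mm radius and 19 degrees beyond
- dish_center (a point): Middle of the dish, half-way up (19 mm above its underside), same axes as the dish
- lug_a (a point): Centre of the lug on the dish's +x side: a wooden block 36 mm long (57 to 93 mm from the dish's axis), 24 mm wide, 16 mm thick, flat top level with the rim and faced with pewter; its outer 8 mm reach 6 mm lower. This point is 75 mm from the dish's axis, 30 mm above the dish's underside. Same axes as the dish. Pinch it from above across its 24 mm width
- lug_b (a point): Centre of the other lug, on the dish's -x side, alike in every way: 75 mm from the dish's axis, 30 mm above its underside. Either lug may be taken. Same axes as the dish
- marble_center (a point): Centre of the orange glass marble, 35 mm in diameter, about 56 g, lying loose on the floor of the dish at its middle
- ash_shelf: The deep pale ash shelf on which the robot and everything else stand, top at z = 0, the window behind the robot; its axes are the world's axes, x pointing away from the robot, square to the front edge, the long straight edge along y at x = 0.9 m. Origin on its top, 0.43 m in front of the robot's axis
- cash_box: Grey steel cash box with press button lock, 156 x 206 x 91 mm, bystander on the left or the right; origin at the centre of its underside
- dice_tray: Wooden dice tray, 180 x 180 mm with a raised rim 32 mm high, four dice in it, bystander on the other side; origin at the centre of its underside
- paperweight: Domed blue glass paperweight, 72 mm across, 46 mm high, bystander beyond the dish; origin at the centre of its underside
- goblin: Green plastic goblin miniature on a 36 mm round black base, 64 mm high, bystander beyond the dish; origin at the centre of its underside
- card_box: Red card box lying flat, 66 x 92 x 21 mm, bystander; origin at the centre of its underside
- die1: Acrylic die, 20 mm, lying in the dice tray, bystander; origin at the centre of its underside
- die2: Acrylic die, 20 mm, lying in the dice tray, bystander; origin at the centre of its underside
- die3: Acrylic die, 20 mm, lying in the dice tray, bystander; origin at the centre of its underside
- die4: Acrylic die, 20 mm, lying in the dice tray, bystander; origin at the centre of its underside
- die5: Acrylic die, 20 mm, lying on the shelf, bystander; origin at the centre of its underside
- die6: Acrylic die, 20 mm, lying on the shelf, bystander; origin at the centre of its underside
Not all that is in view belongs to the job. Leave any pink or yellow look-alike of the part that bears marble_center alone.

How it is judged:
On the way:
1. the dish is held by the fingers and lifted level, at least 15 mm clear of the shelf, not yet turned (its lug line still within 35 degrees of the front edge's direction), marble in the middle (contact force between the fingers and dish above 1 N and contact force between dish and ash_shelf below 0.05 N and height (world z) of dish_center above 0.034 m and angle between dish_center's own z axis and vertical below 0.15 rad and angle between the x axis of dish and the y axis of ash_shelf, either way round below 0.61 rad and horizontal distance between marble_center and dish_center below 0.025 m), for 0.1 s.
At the end, for the whole second after the job is handed in: Still held by one lug (grasp within 40 mm of its centre), carried by nothing else, underside 5 to 18 cm above the shelf, level within 7 degrees, still; free lug points square at the front edge (+x) within 9 degrees; marble in the dish within 22 mm of its middle (contact force between the fingers and dish above 1 N and contact force between dish and ash_shelf below 0.05 N and height (world z) of dish_center between 0.07 and 0.2 m and angle between dish_center's own z axis and vertical below 0.12 rad and angle between the x axis of dish and the x axis of ash_shelf, either way round below 0.16 rad and ((distance between the grasp point and lug_b below 0.04 m and x of ash_shelf in the frame of dish_center below 0 m) or (distance between the grasp point and lug_a below 0.04 m and x of ash_shelf in the frame of dish_center above 0 m)) and horizontal distance between marble_center and dish_center below 0.022 m and z of marble_center in the frame of dish_center between 0 and 0.02 m and contact force between dish and cash_box below 0.05 N and contact force between dish and dice_tray below 0.05 N and linear speed of dish below 0.03 m/s and angular speed of dish below 0.15 rad/s); the arm keeps its last pose, push and grip.
It fails at once if the dish is tipped by more than 14 degrees (angle between dish_center's own z axis and vertical above 0.25 rad).
It fails at once if the marble leaves the middle of the dish (more than 30 mm from its axis) (horizontal distance between marble_center and dish_center above 0.03 m).
It fails at once if another thing on the shelf is shifted by more than 15 mm (distance of any of cash_box, dice_tray, paperweight, goblin, card_box, die1, die2, die3, die4, die5, die6 from where it was at the start of the episode above 0.015 m).
It also fails if it takes over 42 s, if anything falls off the work surface, if the arm or the gripper's body presses on something with over 40 N, if the wrist force passes 120 N, or if a joint passes its speed limit or range.

ROBOT

A 7-joint arm with a two-finger parallel gripper is mounted at the origin on the work surface. World frame = base frame: x ahead of the robot, y to its left, z up, the work surface at z = 0. Lengths are in m, angles in rad, forces in N, time in s.
With the tool pointing down it reaches from about 0.4 to 0.85 m from the base axis. Payload 4.5 kg.
Tool frame: the origin (TCP) lies at the very end of the fingers, on their centre line; the grasp point (between the pads) lies 19 mm behind it; z points along the fingers, x is the direction in which the jaws open and shut, and the axes are right-handed (so a half turn about z gives the same grasp; the last joint's range is limited). The gripper opens to 88 mm and grips with 3 to 60 N. Pads are 18 mm wide; open, the fingers measure 123 mm over their backs; the gripper's body (75 mm by 187 mm) begins 45 mm behind the grasp point.
Start: joints at [1.357, 0.689, -0.195, 1.565, 0.157, 0.902, -0.215], TCP at [0.153, -0.606, 0.239] pointing down, gripper open.
Joint ranges: [-3.01, 3.01], [-0.46, 2.08], [-1.47, 1.51], [0.13, 2.56], [-1, 4.14], [0.04, 2.09], [-2.66, 2.66]. Speed limits (rad/s): [2.57, 2.57, 3.14, 3.14, 3.14, 3.14, 3.14].

INTERFACE

Orientations are given as a unit quaternion [x, y, z, w].
In Python, from workcell import sensors, snapshot, ticket gives the robot as it stands. The module is installed in compiled form; this text tells all that it offers.
- The arm moves only by the tool servo_tool, never from a script. Its argument "series" is a list of rows, each a list of 7 numbers: the shift along the tool's x, y, z each as a share of 10 cm, from -1 to 1, then the turn, a rotation vector about the tool's x, y, z each as a share of pi rad, from -1 to 1, then the opening, from -1 (shut) to 1 (fully open). In form: [[tx, ty, tz, rx, ry, rz, gripper], ...]. A call has 1 to 10 rows; each row is the pose to reach, as a shift and turn from the pose commanded when the call began, along the tool's axes at that moment, turning the shorter way round; what a row does not reach only later rows make up. A row lasts 1/10 s, in which the tool goes at most 50 mm and 8.59 degrees, less where a joint would pass 70% of its speed; a pose out of reach is approached as far as the arm can. A call with a number of a shift or a turn outside -1 to 1 is refused whole. A call with a gripper value outside its range is refused whole. The fingers move at their own pace and stop on an object; "grip_force" is the grip in N (left out, the last holds). Time passes only in rows, so rows that repeat a pose let the fingers close. It gives the time, the measured TCP pose, the force and the opening at its end, in the units of the state.
- sensors.read_state(): the state, without advancing time (a new reading comes with each control period).
- snapshot(name): name is "scene" or "top" or "wrist"; returns a dict with "img" (420x560x3 uint8, red, green, blue), "fx", "fy", "cx", "cy" (pixels), "xyz" and "orientation" of the camera in the world; the wrist camera has in their place "mount" (4x4, takes a point from camera to tool coordinates, whose origin is the TCP and whose axes are the tool frame's). Camera axes: x right, y up, looking along -z (the intrinsics and any distortion apply to the point x, -y, -z); pixel columns grow to the right and rows downward; lengths in m; the calibration is good to about 2 mm. A picture is of the moment at which its call begins: read the wrist's pose just before it. There is no depth.
- ticket.hand_in(): hands the job in, once; it reports no verdict.
The state is a dict: "time": time; "joint_pos": joint angles; "joint_velocities": joint speeds; "joint_efforts": joint torques, N m; "position": TCP position; "orientation": TCP orientation; "wrist_force": force on the tool from outside, world axes, zero at the start; "ft_torque": the same for the moment, N m; "gripper_width": finger opening in m.
Only numpy, scipy, OpenCV 4.12 (cv2) and the standard library are available. Lean on these libraries where they do the work, as an engineer would, in place of code of your own. Each camera call takes 0.05 s, during which the arm holds its last target. There are 200 camera calls.

## Working session

There is one attempt and no reset: what is moved stays moved. The work goes in short steps, Python scripts to look and compute and a tool call to move; the robot and the scene stay as the last step left them, time stands still between calls to the robot, and variables do not carry over. Pictures are saved under pics/ and viewed, about 8 in all and at most 12, crops included, and the job is handed in when it is done.

Besides the shell and the picture viewer there is one more tool, called by a JSON object that holds its "method" and its "body", one argument or row to a line. servo_tool: Moves the arm, as the interface text tells. Its arguments: {"type":"object","properties":{"series":{"type":"array","items":{"type":"array","items":{"type":"number"}}},"grip_force":{"type":"number"}},"required":["series"]}

```bash
mkdir -p pics
cat > h.py <<'E'
import numpy as np, cv2
from scipy.spatial.transform import Rotation as R
from workcell import sensors, snapshot, ticket
def snap(n,f=None):
    st=sensors.read_state(); s=snapshot(n); s['st']=st
    if n=='wrist':
        T=np.eye(4);T[:3,:3]=R.from_quat(st['orientation']).as_matrix();T[:3,3]=st['position']
        s['T']=T@np.array(s['mount'])
    else:
        T=np.eye(4);T[:3,:3]=R.from_quat(s['orientation']).as_matrix();T[:3,3]=s['xyz'];s['T']=T
    if f: cv2.imwrite('pics/'+f,s['img'][:,:,::-1])
    return s
def ray(s,uv,z):
    u,v=uv;d=s['T'][:3,:3]@np.array([(u-s['cx'])/s['fx'],-(v-s['cy'])/s['fy'],-1]);o=s['T'][:3,3]
    return o+d*(z-o[2])/d[2]
E
python3 - <<'E'
from h import *
a=snap('top','top.png');b=snap('scene','scene.png')
print({k:v for k,v in a.items() if k!='img'})
print(b['T'],list(b.keys()))
E
```

```text
{'fx': 484.2141089466928, 'fy': 484.2141089466928, 'cx': 278.16568981909734, 'cy': 214.38207658616162, 'xyz': array([ 0.4102749 , -0.02181154,  1.31363171]), 'orientation': array([ 0.03706899, -0.03687993, -0.69647268,  0.7156756 ]), 'st': {'time': 0.0, 'joint_pos': array([ 1.3567519 ,  0.68996164, -0.19450192,  1.56632433,  0.15726499,
        0.90249705, -0.21510368]), 'joint_velocities': array([ 5.07362920e-04, -1.02117194e-05, -7.27332638e-05,  2.24706717e-04,
        7.91671058e-04,  2.61218645e-04,  1.86457233e-04]), 'joint_efforts': array([-2.25786248e-04, -5.27555716e+01, -1.26721669e+00, -1.53428990e+01,
       -5.27729967e-02,  6.48920875e-03,  1.72684108e-04]), 'position': array([ 0.15312313, -0.60530995,  0.23792891]), 'orientation': array([ 7.89100637e-01, -6.14263276e-01, -7.44930442e-04, -5.08365172e-04]), 'wrist_force': array([ 1.08549568, -0.35121115, -0.61382533]), 'ft_torque': array([-0.02070491, -0.01478302, -0.00047017]), 'gripper_width': 0.0878360366601042}, 'T': array([[ 2.71313414e-02,  9.94162805e-01, -1.04423209e-01,
         4.10274901e-01],
       [-9.99631212e-01,  2.71033798e-02, -1.68701547e-03,
        -2.18115362e-02],
       [ 1.15305384e-03,  1.04430470e-01,  9.94531522e-01,
         1.31363171e+00],
       [ 0.00000000e+00,  0.00000000e+00,  0.00000000e+00,
         1.00000000e+00]])}
[[-0.34973459 -0.51753058  0.78092754  1.71379699]
 [ 0.93676249 -0.2044973   0.28400157  0.4029468 ]
 [ 0.01271808  0.8308688   0.55632301  0.89300048]
 [ 0.          0.          0.          1.        ]] ['img', 'fx', 'fy', 'cx', 'cy', 'xyz', 'orientation', 'st', 'T']
```

View pics/top.png

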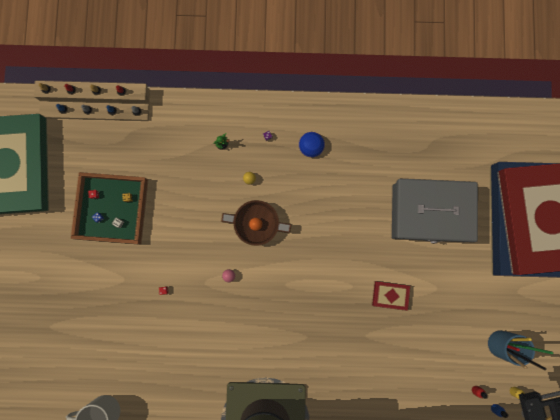

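View pics/scene.png

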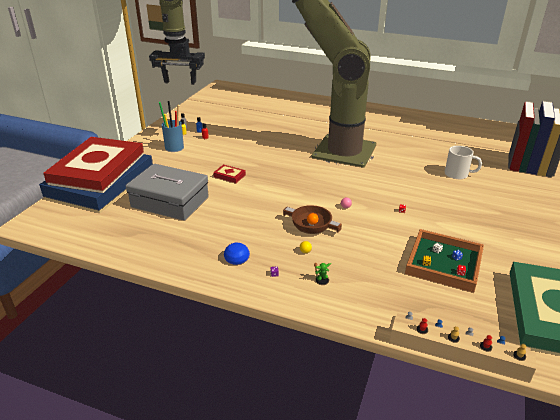

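The top view shows the dish at about (256,223), with lugs at (228,218) and (285,228). The round candidates are orange (256,225), yellow (250,178) and pink (229,276). Only the orange one lies in the two-lugged dish, so it is the marble. I'll measure it and enlarge a crop.

Run:
```python
from h import *
a=snap('top')
im=a['img'];cv2.imwrite('pics/crop.png',cv2.resize(im[150:300,180:340,::-1],None,fx=4.5,fy=4,interpolation=cv2.INTER_CUBIC) if 0 else cv2.resize(im[155:295,180:340,::-1],None,fx=4,fy=4,interpolation=cv2.INTER_CUBIC))
hsv=cv2.cvtColor(im,cv2.COLOR_RGB2HSV)
print(hsv[218,228],hsv[228,285],hsv[225,256],hsv[223,240])
m=((hsv[...,1]<90)&(hsv[...,2]>60)).astype(np.uint8);m[:200]=0;m[245:]=0;m[:,:215]=0;m[:,300:]=0
n,l,s,c=cv2.connectedComponentsWithStats(m)
L=[]
for i in range(1,n):
    if s[i,4]>15: print(s[i],c[i],ray(a,c[i],.038))
for nme,uv,z in[('marble',(256,225),.03),('yellow',(250,178),.017),('pink',(229,276),.017),('goblin',(222,143),.03),('pw',(312,144),.02),('redtray',(110,208),.03),('cash',(435,210),.09),('card',(392,296),.02),('l',(228,218),.038),('r',(285,228),.038)]: print(nme,ray(a,uv,z).round(3))
```

```text
[ 19  23 120] [ 19  23 120] [ 11 200 157] [ 11 127  38]
[222 214  12   8  79] [227.88607595 217.60759494] [0.53200528 0.11314779 0.038     ]
[278 223  12   9  83] [283.44578313 226.84337349] [ 0.51150376 -0.03448965  0.038     ]
marble [0.515 0.039 0.03 ]
yellow [0.644 0.059 0.017]
pink [0.378 0.106 0.017]
goblin [0.735 0.138 0.03 ]
pw [ 0.742 -0.107  0.02 ]
redtray [0.55  0.429 0.03 ]
cash [ 0.561 -0.418  0.09 ]
card [ 0.338 -0.326  0.02 ]
l [0.531 0.113 0.038]
r [ 0.509 -0.039  0.038]
```

View pics/crop.png

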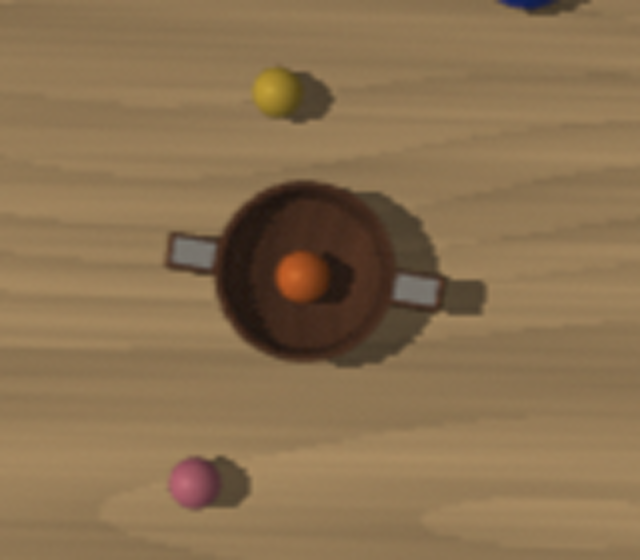

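The crop confirms it: the orange marble sits in the dish, with pink and yellow balls outside. Lug R is at (0.511,-0.035), lug L at (0.532,0.113), and the centre at (0.522,0.039). I'll take lug R, which needs about -82° of turn. Now moving over it.

{"method": "servo_tool", "body": {
  "series": [
    [-0.45,-0.49,0,0,0,0,1],
    [-0.93,-0.98,0,0,0,0,1],
    [-0.93,-0.98,0,0,0,0,1]
  ]
}}

```text
time: 0.45
position: [0.2273, -0.4886, 0.2385]
orientation: [0.79, -0.613, -0.0, -0.001]
wrist_force: [0.4, -0.6, -0.0]
gripper_width: 0.0885
```

{"method": "servo_tool", "body": {
  "series": [
    [-0.45,-0.49,0,0,0,0,1],
    [-0.93,-0.98,0,0,0,0,1],
    [-0.93,-0.98,0,0,0,0,1]
  ]
}}

```text
time: 0.75
position: [0.2993, -0.3743, 0.2387]
orientation: [0.79, -0.613, -0.0, -0.001]
wrist_force: [0.2, 0.5, -0.4]
gripper_width: 0.0882
```

{"method": "servo_tool", "body": {
  "series": [
    [-0.45,-0.49,0,0,0,0,1],
    [-0.93,-0.98,0,0,0,0,1],
    [-0.93,-0.98,0,0,0,0,1]
  ]
}}

```text
time: 1.05
position: [0.3715, -0.2602, 0.2388]
orientation: [0.79, -0.613, -0.0, -0.001]
wrist_force: [0.5, -0.1, 0.9]
gripper_width: 0.0883
```

{"method": "servo_tool", "body": {
  "series": [
    [-0.45,-0.49,0,0,0,0,1],
    [-0.93,-0.98,0,0,0,-0.1,1],
    [-0.93,-0.98,0,0,0,-0.2,1],
    [-0.93,-0.98,0,0,0,-0.3,1],
    [-0.93,-0.98,0,0,0,-0.378,1],
    [-0.93,-0.98,0,0,0,-0.378,1],
    [-0.93,-0.98,0,0,0,-0.378,1],
    [-0.93,-0.98,0,0,0,-0.378,1],
    [-0.93,-0.98,0,0,0,-0.378,1],
    [-0.93,-0.98,0,0,0,-0.378,1]
  ]
}}

```text
time: 2.05
position: [0.4419, -0.1492, 0.2385]
orientation: [0.998, -0.068, -0.0, -0.0]
wrist_force: [1.2, -0.5, 0.1]
gripper_width: 0.0879
```

{"method": "servo_tool", "body": {
  "series": [
    [0.27,-0.5,0,0,0,0,1],
    [0.54,-1,0,0,0,0,1],
    [0.54,-1,0,0,0,0,1],
    [0.54,-1,0,0,0,0,1],
    [0.54,-1,0,0,0,0,1]
  ]
}}

```text
time: 2.55
position: [0.508, -0.0586, 0.2383]
orientation: [0.998, -0.069, -0.001, 0.001]
wrist_force: [-0.1, -0.1, -0.1]
gripper_width: 0.0878
```

Run:
```python
from h import *
a=snap('wrist','w1.png');print(a['st']['position'],a['st']['joint_pos'].round(2))
im=a['img'];hsv=cv2.cvtColor(im,cv2.COLOR_RGB2HSV)
P=np.array([.522,.039,.038,1]);
for p in([.5115,-.0345,.038],[.532,.113,.038],[.522,.039,.03]):
    q=np.linalg.inv(a['T'])@np.r_[p,1];print(a['cx']+a['fx']*q[0]/-q[2],a['cy']+a['fy']*q[1]/q[2])
```

```text
[ 0.5080336  -0.05858295  0.23833777] [ 0.33  0.57 -0.48  1.89  0.37  0.77 -0.5 ]
278.7169159720797 157.36449423871883
279.0513434931588 -27.790271714385
279.16397494410046 71.7513430671398
```

View pics/w1.png

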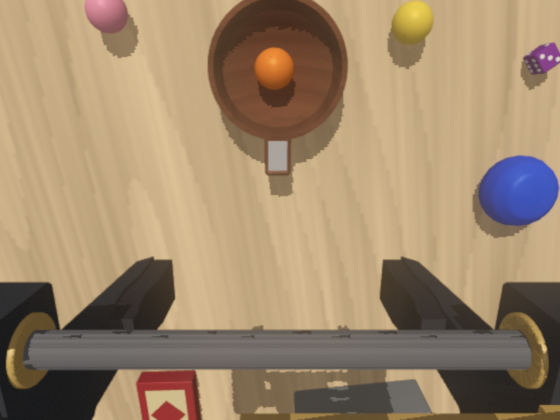

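The wrist view shows the lug at (278,157), where it was predicted. It lies along the image column, so the jaws are square to it. Descending.

{"method": "servo_tool", "body": {
  "series": [
    [0,-0.26,0.4,0,0,0,1],
    [0,-0.26,0.8,0,0,0,1],
    [0,-0.26,1,0,0,0,1],
    [0,-0.26,1,0,0,0,1]
  ]
}}

```text
time: 3.0
position: [0.5097, -0.0338, 0.1364]
orientation: [0.998, -0.069, -0.003, 0.001]
wrist_force: [-0.2, -0.3, 0.3]
gripper_width: 0.0884
```

{"method": "servo_tool", "body": {
  "series": [
    [0,0,0.2,0,0,0,1],
    [0,0,0.5,0,0,0,1],
    [0,0,0.8,0,0,0,1],
    [0,0,0.8,0,0,0,1],
    [0,0,0.8,0,0,0,1],
    [0,0,0.8,0,0,0,1]
  ]
}}

```text
time: 3.6
position: [0.5137, -0.0321, 0.0605]
orientation: [0.998, -0.068, 0.001, -0.0]
wrist_force: [-0.3, -1.0, -0.3]
gripper_width: 0.0877
```

Run:
```python
from h import *
a=snap('wrist','w2.png');print(a['st']['position'],R.from_quat(a['st']['orientation']).as_matrix().round(3))
```

```text
[ 0.51370875 -0.03213849  0.06053613] [[ 0.991 -0.136  0.003]
 [-0.136 -0.991 -0.   ]
 [ 0.003 -0.    -1.   ]]
```

View pics/w2.png

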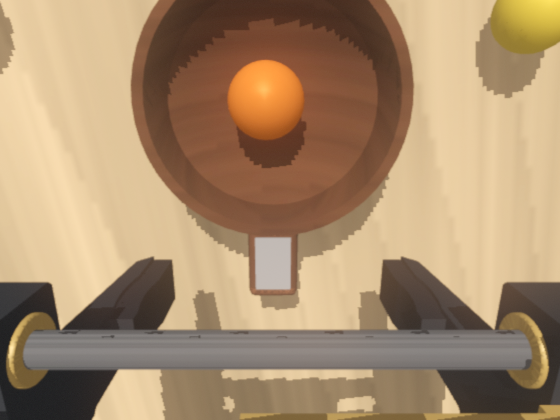

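Run:
```python
from h import *
a=snap('wrist');st=a['st'];Rm=R.from_quat(st['orientation']).as_matrix()
m=((lambda h:(h[...,1]<40)&(h[...,2]>120))(cv2.cvtColor(a['img'],cv2.COLOR_RGB2HSV))).astype(np.uint8);m[:225]=0;m[305:]=0;m[:,:235]=0;m[:,310:]=0
M=cv2.moments(m,True);c=(M['m10']/M['m00'],M['m01']/M['m00']);p=ray(a,c,.038)
print(c,M['m00'],p,(p-st['position'])@Rm, cv2.minAreaRect(cv2.findNonZero(m)))
print((ray(a,(272,90),.038)-st['position'])@Rm, (ray(a,(266,100),.0275)-st['position'])@Rm)
```

```text
(272.44173140954496, 262.76359600443953) 1802.0 [ 0.51043804 -0.03210599  0.038     ] [-0.00333071  0.00059306  0.02248049] ((272.5, 263.0), (50.0, 35.0), 90.0)
[-0.00324855 -0.07886626  0.02251578] [-0.0061167  -0.07482011  0.03300534]
```

{"method": "servo_tool", "body": {
  "series": [
    [-0.03,-0.02,0,0,0,0,1],
    [-0.03,-0.02,0.15,0,0,0,1],
    [-0.03,-0.02,0.3,0,0,0,1],
    [-0.03,-0.02,0.4,0,0,0,1],
    [-0.03,-0.02,0.48,0,0,0,1],
    [-0.03,-0.02,0.48,0,0,0,1],
    [-0.03,-0.02,0.48,0,0,0,1]
  ]
}}

```text
time: 4.4
position: [0.51, -0.0292, 0.0109]
orientation: [0.998, -0.068, 0.0, 0.0]
wrist_force: [-0.7, -0.4, -0.1]
gripper_width: 0.088
```

Run:
```python
from h import *
a=snap('wrist');st=a['st'];Rm=R.from_quat(st['orientation']).as_matrix()
m=((lambda h:(h[...,1]<40)&(h[...,2]>120))(cv2.cvtColor(a['img'],cv2.COLOR_RGB2HSV))).astype(np.uint8);m[:150]=0;m[:,:200]=0;m[:,340:]=0
n,l,s,c=cv2.connectedComponentsWithStats(m);i=1+np.argmax(s[1:,4]);p=ray(a,c[i],.038)
print(s[i],p,(p-st['position'])@Rm,st['position'],Rm.round(3))
```

```text
[ 200  293  140   76 6892] [ 0.50641571 -0.03730665  0.038     ] [-0.00242642  0.00856196 -0.02713379] [ 0.50997794 -0.02915348  0.01086564] [[ 0.991 -0.135  0.   ]
 [-0.135 -0.991 -0.   ]
 [ 0.     0.    -1.   ]]
```

Position is good: TCP z is 0.011, and x is within 1 mm of the lug. Closing gently, then firming the grip.

{"method": "servo_tool", "body": {
  "series": [
    [0,0,0,0,0,0,-1],
    [0,0,0,0,0,0,-1],
    [0,0,0,0,0,0,-1],
    [0,0,0,0,0,0,-1],
    [0,0,0,0,0,0,-1],
    [0,0,0,0,0,0,-1],
    [0,0,0,0,0,0,-1],
    [0,0,0,0,0,0,-1],
    [0,0,0,0,0,0,-1],
    [0,0,0,0,0,0,-1]
  ],
  "grip_force": 6
}}

```text
time: 5.45
position: [0.5102, -0.0293, 0.0107]
orientation: [0.998, -0.068, 0.0, 0.0]
wrist_force: [0.2, -0.2, -1.2]
gripper_width: 0.0238
```

{"method": "servo_tool", "body": {
  "series": [
    [0,0,0,0,0,0,-1],
    [0,0,0,0,0,0,-1],
    [0,0,0,0,0,0,-1],
    [0,0,0,0,0,0,-1]
  ],
  "grip_force": 30
}}

```text
time: 5.85
position: [0.5101, -0.0292, 0.0107]
orientation: [0.998, -0.068, 0.0, 0.0]
wrist_force: [0.9, -0.3, -0.9]
gripper_width: 0.0231
```

{"method": "servo_tool", "body": {
  "series": [
    [0,0,0,0,0,0,-1],
    [0,0,0,0,0,0,-1],
    [0,0,0,0,0,0,-1],
    [0,0,0,0,0,0,-1]
  ],
  "grip_force": 55
}}

```text
time: 6.25
position: [0.51, -0.0292, 0.0107]
orientation: [0.998, -0.068, 0.0, 0.0]
wrist_force: [2.2, -0.0, -0.4]
gripper_width: 0.0231
```

```bash
cat > m.py <<'E'
from h import *
def look(n,f=None):
    a=snap(n,f);st=a['st'];Rm=R.from_quat(st['orientation']).as_matrix()
    h=cv2.cvtColor(a['img'],cv2.COLOR_RGB2HSV);m=((h[...,0]>5)&(h[...,0]<14)&(h[...,1]>185)&(h[...,2]>110)).astype(np.uint8)
    k,l,s,c=cv2.connectedComponentsWithStats(m);i=1+np.argmax(s[1:,4])
    p=ray(a,c[i],st['position'][2]-.011+.0275)
    print(n,c[i],s[i,4],'marble world',p.round(4),'rel tool mm',((p-st['position'])@Rm*1000).round(1))
    print(st['time'],st['position'].round(4),'down',Rm[:,2].round(3),'yaw',np.degrees(np.arctan2(Rm[1,0],Rm[0,0])).round(1),st['wrist_force'].round(1),st['ft_torque'].round(2),st['gripper_width'],st['joint_pos'].round(2))
    return a
E
python3 -c "
from m import *
look('wrist','w3.png');look('top')"
```

```text
wrist [276.65441176 132.38778772] 3128 marble world [0.5174 0.0347 0.0272] rel tool mm [ -1.2 -64.3 -16.5]
6.25 [ 0.51   -0.0292  0.0107] down [ 0. -0. -1.] yaw -7.8 [ 2.2 -0.  -0.4] [-0.1  -0.2  -0.11] 0.023053155502209256 [ 0.06  0.94 -0.15  2.04  0.64  0.2  -0.8 ]
top [253.49 223.91] 100 marble world [0.518  0.0454 0.0272] rel tool mm [ -2.1 -75.  -16.5]
6.3 [ 0.51   -0.0292  0.0107] down [ 0. -0. -1.] yaw -7.8 [ 1.6  0.3 -0.7] [-0.12 -0.25 -0.12] 0.023327500631307098 [ 0.06  0.94 -0.15  2.04  0.64  0.2  -0.8 ]
```

View pics/w3.png

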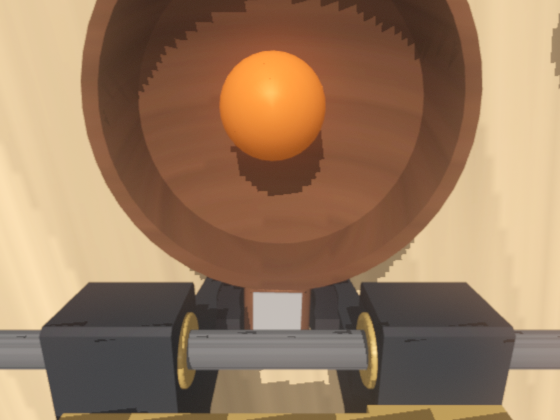

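Gripped at 23 mm width, with the marble in the middle at (273,105). Lifting slowly.

{"method": "servo_tool", "body": {
  "series": [
    [0,0,-0.02,0,0,0,-1],
    [0,0,-0.05,0,0,0,-1],
    [0,0,-0.09,0,0,0,-1],
    [0,0,-0.14,0,0,0,-1],
    [0,0,-0.19,0,0,0,-1],
    [0,0,-0.24,0,0,0,-1],
    [0,0,-0.27,0,0,0,-1],
    [0,0,-0.29,0,0,0,-1],
    [0,0,-0.3,0,0,0,-1],
    [0,0,-0.3,0,0,0,-1]
  ]
}}

```text
time: 7.35
position: [0.5099, -0.0293, 0.0408]
orientation: [0.998, -0.068, 0.0, 0.0]
wrist_force: [1.4, 0.4, -2.2]
gripper_width: 0.0232
```

```bash
sed -i 's/h\[...,2\]>110/h[...,2]>(130 if n!="wrist" else 200)/' m.py; python3 -c "
from m import *
look('wrist','w4.png');a=look('scene');cv2.imwrite('pics/s4.png',cv2.resize(a['img'][170:270,250:380,::-1],None,fx=5,fy=5,interpolation=cv2.INTER_CUBIC))
a=cv2.imread('pics/w3.png');b=cv2.imread('pics/w4.png');print(cv2.absdiff(a,b)[230:345,240:320].mean())"
```

```text
wrist [275.14983051 120.78644068] 1475 marble world [0.5174 0.0385 0.0573] rel tool mm [ -1.7 -68.1 -16.5]
7.35 [ 0.5099 -0.0293  0.0408] down [ 0. -0. -1.] yaw -7.8 [ 1.4  0.4 -2.2] [-0.19 -0.05 -0.  ] 0.023183122611121564 [ 0.09  0.89 -0.2   2.04  0.62  0.28 -0.77]
scene [311.16666667 211.42857143] 42 marble world [0.5272 0.0401 0.0572] rel tool mm [  7.8 -71.  -16.5]
7.4 [ 0.5098 -0.0292  0.0407] down [-0. -0. -1.] yaw -7.8 [-0.5  0.4 -2.3] [-0.17 -0.04  0.06] 0.023265570045106 [ 0.09  0.89 -0.2   2.04  0.62  0.28 -0.77]
1.992463768115942
```

View pics/w4.png

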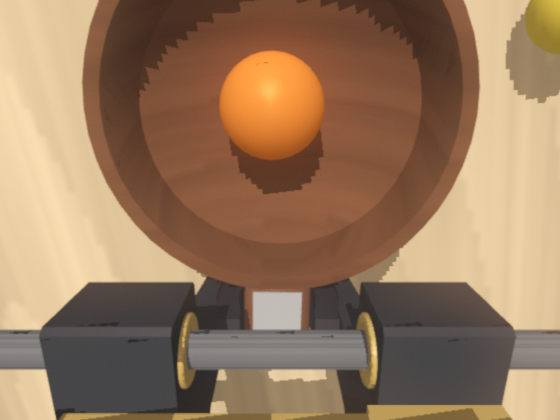

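View pics/s4.png

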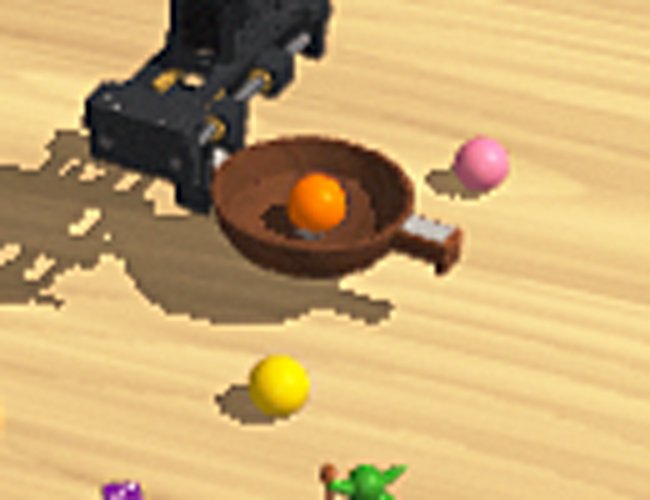

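The dish is level, clear of the shelf, and the marble has not moved. Lifting the remaining 7 cm.

{"method": "servo_tool", "body": {
  "series": [
    [0,0,-0.03,0,0,0,-1],
    [0,0,-0.09,0,0,0,-1],
    [0,0,-0.17,0,0,0,-1],
    [0,0,-0.27,0,0,0,-1],
    [0,0,-0.38,0,0,0,-1],
    [0,0,-0.49,0,0,0,-1],
    [0,0,-0.59,0,0,0,-1],
    [0,0,-0.66,0,0,0,-1],
    [0,0,-0.7,0,0,0,-1],
    [0,0,-0.7,0,0,0,-1]
  ]
}}

```text
time: 8.45
position: [0.5102, -0.0292, 0.1112]
orientation: [0.998, -0.068, 0.0, -0.0]
wrist_force: [0.5, -0.5, -1.5]
gripper_width: 0.0234
```

{"method": "servo_tool", "body": {
  "series": [
    [-0.01,0,0,0,0,0.005,-1],
    [-0.034,-0.001,0,0,0,0.015,-1],
    [-0.075,-0.004,0,0,0,0.034,-1],
    [-0.122,-0.01,0,0,0,0.055,-1],
    [-0.168,-0.02,0,0,0,0.076,-1],
    [-0.214,-0.033,0,0,0,0.097,-1],
    [-0.259,-0.049,0,0,0,0.119,-1],
    [-0.297,-0.065,0,0,0,0.137,-1],
    [-0.318,-0.075,0,0,0,0.148,-1],
    [-0.327,-0.08,0,0,0,0.152,-1]
  ]
}}

```text
time: 9.45
position: [0.4782, -0.0166, 0.1105]
orientation: [0.953, -0.302, -0.0, 0.0]
wrist_force: [0.7, -0.6, -2.5]
gripper_width: 0.0232
```

```bash
python3 -c "
from m import *
look('wrist','w5.png')
a=cv2.imread('pics/w4.png');b=cv2.imread('pics/w5.png');print(cv2.absdiff(a,b)[50:280,210:330].mean())"
```

```text
wrist [281.35964912 114.40789474] 1368 marble world [0.5179 0.0404 0.127 ] rel tool mm [ -0.4 -69.5 -16.5]
9.45 [ 0.4782 -0.0166  0.1105] down [-0.001 -0.    -1.   ] yaw -35.2 [ 0.7 -0.6 -2.5] [-0.2   0.04  0.01] 0.0232179447371528 [ 0.05  0.73 -0.18  2.11  0.38  0.33 -1.06]
6.939142512077295
```

Tracking is good and the marble is steady. Continuing the turn.

{"method": "servo_tool", "body": {
  "series": [
    [-0.01,0,0,0,0,0.005,-1],
    [-0.034,-0.001,0,0,0,0.015,-1],
    [-0.075,-0.004,0,0,0,0.034,-1],
    [-0.122,-0.01,0,0,0,0.055,-1],
    [-0.168,-0.02,0,0,0,0.076,-1],
    [-0.214,-0.033,0,0,0,0.097,-1],
    [-0.259,-0.049,0,0,0,0.119,-1],
    [-0.297,-0.065,0,0,0,0.137,-1],
    [-0.318,-0.075,0,0,0,0.148,-1],
    [-0.327,-0.08,0,0,0,0.152,-1]
  ]
}}

```text
time: 10.5
position: [0.4564, 0.0088, 0.1107]
orientation: [0.855, -0.519, -0.0, 0.0]
wrist_force: [-0.2, -0.3, -2.1]
gripper_width: 0.0234
```

```bash
python3 -c "
from m import *
look('wrist')"
```

```text
wrist [285.0540906  105.89655172] 1479 marble world [0.5198 0.0411 0.1272] rel tool mm [  0.6 -71.2 -16.5]
10.5 [0.4564 0.0088 0.1107] down [-0.  0. -1.] yaw -62.5 [-0.2 -0.3 -2.1] [-0.08  0.1   0.03] 0.02341948689832995 [-0.08  0.72 -0.06  2.18  0.16  0.25 -1.37]
```

{"method": "servo_tool", "body": {
  "series": [
    [-0.01,0,0,0,0,0.005,-1],
    [-0.034,-0.001,0,0,0,0.015,-1],
    [-0.075,-0.004,0,0,0,0.034,-1],
    [-0.122,-0.01,0,0,0,0.055,-1],
    [-0.168,-0.02,0,0,0,0.076,-1],
    [-0.214,-0.033,0,0,0,0.097,-1],
    [-0.259,-0.049,0,0,0,0.119,-1],
    [-0.297,-0.065,0,0,0,0.137,-1],
    [-0.318,-0.075,0,0,0,0.148,-1],
    [-0.327,-0.08,0,0,0,0.152,-1]
  ]
}}

```text
time: 11.55
position: [0.4484, 0.0415, 0.1107]
orientation: [0.708, -0.706, 0.0, -0.0]
wrist_force: [0.2, -0.0, -2.8]
gripper_width: 0.023
```

{"method": "servo_tool", "body": {
  "series": [
    [0,0,0,0,0,0,-1],
    [0,0,0,0,0,0,-1],
    [0,0,0,0,0,0,-1],
    [0,0,0,0,0,0,-1],
    [0,0,0,0,0,0,-1]
  ]
}}

```text
time: 12.05
position: [0.4485, 0.041, 0.1107]
orientation: [0.708, -0.706, 0.0, 0.0]
wrist_force: [0.2, 0.5, -1.8]
gripper_width: 0.0227
```

```bash
python3 -c "
from m import *
look('wrist','w6.png');a=look('top');b=look('scene')
cv2.imwrite('pics/f6.png',np.hstack([cv2.resize(x[:,:,::-1],(400,400),interpolation=cv2.INTER_CUBIC) for x in (a['img'][140:280,190:330],b['img'][130:270,240:380])]))"
```

```text
wrist [282.50095359  97.85505404] 1573 marble world [0.5213 0.0413 0.1272] rel tool mm [ -0.1 -72.8 -16.5]
12.05 [0.4485 0.041  0.1107] down [ 0. -0. -1.] yaw -89.9 [ 0.2  0.5 -1.8] [0.04 0.13 0.01] 0.0226992893468833 [-0.21  0.72  0.03  2.2  -0.08  0.23 -1.68]
top [250.55882353 216.61764706] 68 marble world [0.5275 0.048  0.1272] rel tool mm [ -6.7 -79.  -16.5]
12.1 [0.4485 0.0411 0.1107] down [ 0. -0. -1.] yaw -89.8 [ 0.8  0.5 -2.4] [ 0.04  0.16 -0.01] 0.022823714105059418 [-0.21  0.72  0.03  2.2  -0.08  0.23 -1.68]
scene [311.24242424 191.72727273] 33 marble world [0.5303 0.0386 0.1272] rel tool mm [  2.7 -81.8 -16.5]
12.15 [0.4484 0.0411 0.1107] down [-0. -0. -1.] yaw -89.8 [-0.2  0.8 -3. ] [ 0.    0.15 -0.  ] 0.023380746180616627 [-0.21  0.72  0.03  2.2  -0.08  0.23 -1.68]
```

View pics/f6.png

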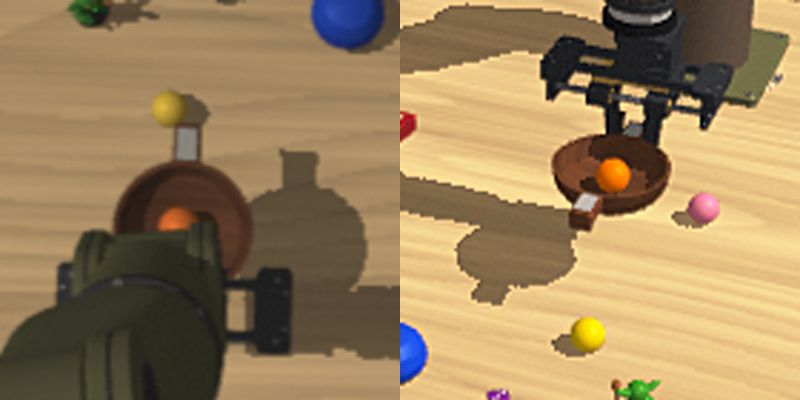

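View pics/w6.png

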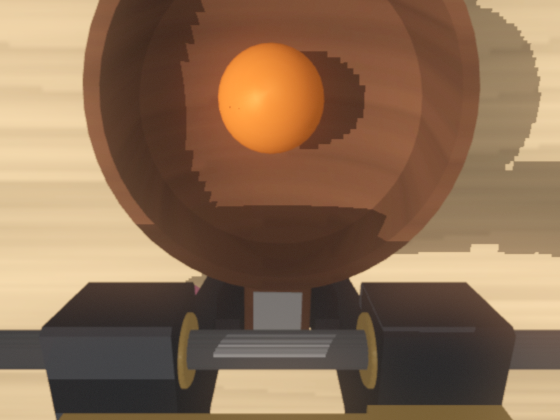

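The free lug points to the front edge, at about (255,190) in the top view. The dish looks unchanged relative to the gripper, and the marble is central at (271,98) in the wrist view. One last check of the heading from the free lug, then I hand in.

Run:
```python
from m import *
a=look('top');h=cv2.cvtColor(a['img'],cv2.COLOR_RGB2HSV)
m=((h[...,1]<90)&(h[...,2]>60)).astype(np.uint8);m[:180]=0;m[200:]=0;m[:,:245]=0;m[:,268:]=0
n,l,s,c=cv2.connectedComponentsWithStats(m);i=1+np.argmax(s[1:,4]);p=ray(a,c[i],.138);st=a['st']
d=p-st['position'];print(s[i],p,'heading deg',np.degrees(np.arctan2(d[1],d[0])),'len',np.hypot(d[0],d[1]),np.abs(st['joint_velocities']).max())
if abs(np.degrees(np.arctan2(d[1],d[0])))<5: ticket.hand_in();print('handed in')
```

```text
top [250.62121212 216.51515152] 66 marble world [0.5277 0.0479 0.1272] rel tool mm [ -6.5 -79.3 -16.5]
12.2 [0.4484 0.0411 0.1107] down [ 0. -0. -1.] yaw -89.8 [-0.1  0.1 -1.9] [0.   0.13 0.01] 0.02328070699486205 [-0.21  0.72  0.03  2.2  -0.08  0.23 -1.68]
[251 185   9  11  88] [0.59220102 0.03942284 0.138     ] heading deg -0.6863847580533 len 0.14376799645351213 0.002385515866704714
the job is handed in; nothing more can be done
handed in
```

The job is handed in at about 12 s of the 42 s limit. I took the dish by its right-hand lug at 55 N, lifted it straight up 10 cm, then turned it about 82° around its own centre. It is still held by that lug.

**Last checks:**
- **Heading:** the free lug points at the front edge, measured about 0.7° off square from the top view.
- **Level and height:** the tool is vertical and the dish looks unchanged relative to the gripper. By the tool's rise, the underside is about 10 cm above the shelf.
- **Grip:** the jaws are steady on the lug at about 23 mm, and the arm is nearly still.
- **Marble:** it sits near the middle of the dish in the wrist view. The top and scene readings put it 6–10 mm further out, because the arm hides part of it in the top view and the bright-pixel mask catches only part of it. By eye it is central in both.
- **Bystanders:** I did not measure them one by one. The goblin, paperweight and the yellow and pink balls near the dish looked undisturbed in the last pictures.

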